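# Latch the centrifuge lid and set its timer to 6

### The job

Swing the centrifuge's lid down and press gently on its teal pad, never harder than about 40 N, until the sprung tongue snaps in under the strike and the lid stays shut when you let go. Then turn the timer sleeve until the 6 has clicked in at the red index mark, and let go. Leave the other things on the bench where they stand.

Things in the scene. Friction and masses are not known exactly. Their poses are not given: they have to be found in the camera images.
- centrifuge: White benchtop centrifuge, 260 (x) x 310 (y) x 165 (z) mm, fixed to the bench; place and yaw vary. Origin: centre of its underside; its x points from its front to its back (hinge side), y to its left, z up. The square lid takes y -50 to +150 mm; a grey control pod with a level top at z = 165 mm takes y -155 to -55 mm.
- lid (a joint): Angle of the lid (rad): 0 is level, it grows as the front edge rises and swings back. It starts between 0.65 and 1.0, where a stiff hinge holds it; a spring lifts it, so left unlatched it rises past 0.3. Pushing it down at the pad takes 1 to 6 N until the tongue meets the strike. Latched and let go, it rests between 0.01 and 0.11.
- lid_panel: The smoked, white-framed lid: a plate 14 mm thick, 198 mm wide, reaching 190 mm forward from its hinge line. Origin on the hinge line, mid-width, mid-thickness; at lid angle 0 its axes are those of the centrifuge. In its front edge sits a sloped sprung steel tongue, 30 mm wide, that sticks out 7 mm.
- strike_mid (a point): Middle of the steel strike bracket in front of the lid (64 mm wide), if its adjusting screw is at mid height. The screw sets strike and rubber stop up to 8 mm higher or lower, so the catch must be felt: the tongue rides over with 8 to 16 N at the pad, the force drops, about 5 mm lower the tongue snaps out under the strike, and 2 mm lower still the lid meets the stop (somewhere from 0 to 0.1 rad).
- lid_hinge (a point): Point on the lid's hinge line, middle of the lid's width (fixed to the centrifuge). The hinge line runs along the centrifuge's y, 150 mm above the bench. The lid is a plate 14 mm thick centred on the hinge line, 198 mm wide, reaching 190 mm forward from it.
- lid_press (a point): Centre of the teal press pad (36 x 60 mm) on the lid's outer face: 153 mm from the hinge line along the lid and 8.5 mm outward from the lid's mid-plane. Moves with the lid. With the lid open the outer face looks up and backwards (towards the hinge side).
- timer (a joint): Setting of the timer sleeve (rad), growing as it is turned clockwise seen from above, over 0 to 3.6. Ten click positions numbered 0 to 9, 0.4 rad apart: number n stands at the index at 0.4 n, so 6 is at 2.4 rad. It starts between 0 and 3. The clicks need about 0.1 N m.
- timer_grip (a point): On the axis of the timer sleeve, at the height to grip, 26 mm above the pod top. The grip is a black ribbed cylinder 42 mm across, 4 to 34 mm above the pod top; the white skirt below, 84 mm across, turns with it and carries the numbers 0 to 9. A red stripe on top points to the 0. The number at the red index mark on the pod, at the side towards the centrifuge's front, is the setting.
- tube_rack: Bright pink tube rack with capped tubes, 100 x 200 x 40 mm; loose, origin at the centre of its underside. A bystander: leave it alone.
- pipette: Dark hand pipette lying on its side, 285 mm long along its x, 32 mm high; loose, origin at the centre of its underside (at bench height below the body). A bystander: leave it alone.
- amber_bottle: Amber bottle, 68 mm across, 150 mm tall; loose, origin at the centre of its underside. A bystander: leave it alone.
- beaker: Clear beaker, 72 mm across, 90 mm tall; loose, origin at the centre of its underside. A bystander: leave it alone.
- tip_box: Blue pipette-tip box with pale lid, 122 x 87 x 77 mm; loose, origin at the centre of its underside. A bystander: leave it alone.
- bench_clock: White bench countdown clock, 90 x 60 x 18 mm; loose, origin at the centre of its underside. A bystander: leave it alone.

How it is judged:
On the way, in this order (a step that is already met when the one before it is completed fails the run):
1. the lid is latched: it stays shut with no finger on it (value of joint lid below 0.13 rad and contact force between each of the fingers, the arm and lid_panel below 0.5 N), for 0.4 s.
2. the timer stands at 6 (value of joint timer between 2.28 and 2.52 rad), for 0.2 s.
At the end, for the whole second after the job is handed in: The lid stays latched shut by itself (angle below 0.13 rad) and the timer rests in its click position 6 (2.4 rad within 0.12), with the other things within 40 mm of where they stood and upright (all of step 2 and value of joint lid below 0.13 rad and velocity of joint timer between -0.05 and 0.05 rad/s); the robot touches nothing.
It fails at once if the lid is pressed with more than 50 N (contact force between the fingers and lid_panel above 50 N).
It fails at once if a bystander is moved more than 40 mm or tipped (distance of any of tube_rack, pipette, amber_bottle, beaker, tip_box, bench_clock from where it was at the start of the episode above 0.04 m or angle between any of tube_rack, pipette, amber_bottle, beaker, tip_box, bench_clock's own z axis and vertical above 0.5 rad).
It also fails if it takes over 67 s, if anything falls off the work surface, if the arm or the gripper's body presses on something with over 40 N, if the wrist force passes 120 N, or if a joint passes its speed limit or range.

### The arm

A 7-joint arm with a two-finger parallel gripper is mounted at the origin on the work surface. World frame = base frame: x ahead of the robot, y to its left, z up, the work surface at z = 0. Lengths are in m, angles in rad, forces in N, time in s.
With the tool pointing down it reaches from about 0.4 to 0.875 m from the base axis. Payload 19.3 kg.
Tool frame: the origin (TCP) lies at the very end of the fingers, on their centre line; the grasp point (between the pads) lies 19 mm behind it; y points along the fingers, x is the direction in which the jaws open and shut, and the axes are right-handed (so a half turn about y gives the same grasp; the last joint's range is limited). The gripper opens to 85 mm and grips with 20 to 120 N. Pads are 22 mm wide; open, the fingers measure 114 mm over their backs; the gripper's body (76 mm by 85 mm) begins 54 mm behind the grasp point. The pads swing forward as they close: fully open they stand 13 mm farther back than shut.
Start: joints at [1.129, 0.521, -0.036, 1.599, 0.021, 1.021, -0.113], TCP at [0.227, -0.582, 0.231] pointing down, gripper open.
Joint ranges: [-2.91, 2.91], [-0.3, 2.13], [-1.5, 1.42], [0.17, 2.43], [-1.26, 4.41], [0.16, 1.93], [-2.52, 2.52]. Speed limits (rad/s): [1.89, 1.89, 2.39, 2.39, 3.01, 3.01, 3.01].

### API

Orientations are given as [roll, pitch, yaw] about the fixed x, y, z axes, in that order (R = Rz(yaw) Ry(pitch) Rx(roll)).
In Python, from workcell import bot gives the robot as it stands. The module is installed in compiled form; this text tells all that it offers.
- The arm moves only by the shell command python3 -m crank 'ROWS' [FORCE]. ROWS is JSON, a list of rows, each an object of numbers: "hand": the closure, from 0 (fully open) to 1 (shut); "dx", "dy", "dz": the shift along the tool's x, y, z in mm; "yaw": the turn about the tool's y in rad. In form: [{"hand": .., "dx": .., "dy": .., "dz": .., "yaw": ..}, ...]. A call has 1 to 12 rows; each row is the pose to reach, as a shift and turn from the pose commanded when the call began, along the tool's axes at that moment; what a row does not reach only later rows make up. A row lasts 1/12 s, in which the tool goes at most 41.7 mm and 7.16 degrees, less where a joint would pass 70% of its speed; a pose out of reach is approached as far as the arm can. A call with a gripper value outside its range is refused whole. The fingers move at their own pace and stop on an object; FORCE is the grip in N (left out, the last holds). Time passes only in rows, so rows that repeat a pose let the fingers close. It gives the time, the measured TCP pose, the force and the opening at its end, in the units of the state.
- bot.observe(): the state, without advancing time (a new reading comes with each control period).
- bot.grab_frame(name): name is "scene" or "top" or "wrist"; returns the picture (420x560x3 uint8, red, green, blue); there is no depth.
- bot.camera_info(name): a dict with "fx", "fy", "cx", "cy" (pixels), "dist" ([k1, k2, p1, p2, k3] as OpenCV has them; the pictures are not rectified), "rvec" (rotation vector, rad) and "tvec" (3), from world to camera coordinates, as OpenCV has them. Camera axes: x right, y down, z forward; pixel columns grow to the right and rows downward; lengths in m; the calibration is good to about 2 mm. A picture is of the moment at which its call begins: read the wrist's pose just before it. camera_info takes no time and is no camera call; for the wrist camera it gives the pose at the moment of the call.
- bot.job_done(): hands the job in, once; it reports no verdict.
The state is a dict: "clock": time; "qpos": joint angles; "qd": joint speeds; "joint_efforts": joint torques, N m; "position": TCP position; "tool_rot": TCP orientation; "force": force on the tool from outside, world axes, zero at the start; "moment": the same for the moment, N m; "grip_width": finger opening in m.
Only numpy, scipy, OpenCV 4.12 (cv2) and the standard library are available. Lean on these libraries where they do the work, as an engineer would, in place of code of your own. Each camera call takes 0.05 s, during which the arm holds its last target.

## Working session

There is one attempt and no reset: what is moved stays moved. The work goes in short steps, Python scripts to look and compute and a shell command to move; the robot and the scene stay as the last step left them, time stands still between calls to the robot, and variables do not carry over. Pictures are saved under pics/ and viewed, and the job is handed in when it is done.

```bash
mkdir -p pics; python3 - <<'E'
from workcell import bot
import cv2
s=bot.observe(); print(s)
for n in ("scene","top","wrist"):
    cv2.imwrite(f"pics/{n}0.png",bot.grab_frame(n)[:,:,::-1]); print(n,bot.camera_info(n))
E
```

```text
{'clock': 0.0, 'qpos': array([ 1.12877929,  0.52202412, -0.03632877,  1.59996117,  0.0211947 ,
        1.02107702, -0.11279145]), 'qd': array([-1.71524051e-03,  1.71215781e-05,  4.16068372e-05,  7.77810370e-04,
       -3.77015395e-04,  4.96447788e-04, -3.07042438e-04]), 'joint_efforts': array([ 1.27538580e-03, -9.27122927e+01,  1.98049307e+00, -3.69928086e+01,
        1.80504424e-02,  8.26178351e-03,  8.40428152e-05]), 'position': array([ 0.22692605, -0.58201687,  0.23073617]), 'tool_rot': array([-1.57086653e+00,  1.08264537e-03, -1.19898319e+00]), 'force': array([0.31189498, 0.84845958, 0.57951212]), 'moment': array([ 0.05839271, -0.02555295, -0.04284926]), 'grip_width': 0.0851772610967658}
scene {'fx': 499.87827934780546, 'fy': 499.87827934780546, 'cx': 280.38981222490884, 'cy': 205.03539405595566, 'dist': array([-0.08199423,  0.        ,  0.        ,  0.        ,  0.        ]), 'rvec': array([ 2.06585235,  1.24107438, -0.49528545]), 'tvec': array([-0.22536122, -0.22719221,  2.04225715])}
top {'fx': 465.82778114547654, 'fy': 465.82778114547654, 'cx': 285.4553357837334, 'cy': 204.62351739457122, 'dist': array([-0.05002682,  0.        ,  0.        ,  0.        ,  0.        ]), 'rvec': array([ 2.09291184, -2.15178445,  0.15093271]), 'tvec': array([0.0257757 , 0.53407189, 1.47580444])}
wrist {'fx': 296.57660253528024, 'fy': 296.57660253528024, 'cx': 274.0698100674009, 'cy': 208.2475729720308, 'dist': array([-0.00647514,  0.        ,  0.        ,  0.        ,  0.        ]), 'rvec': array([-2.38281065,  1.62638819,  0.24892174]), 'tvec': array([-0.62455285, -0.03984343,  0.38054811])}
```

View pics/scene0.png

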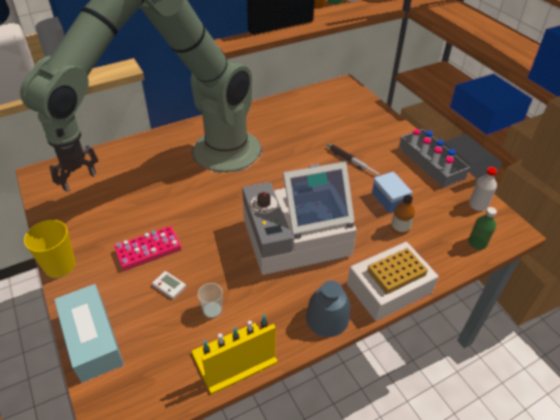

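View pics/top0.png

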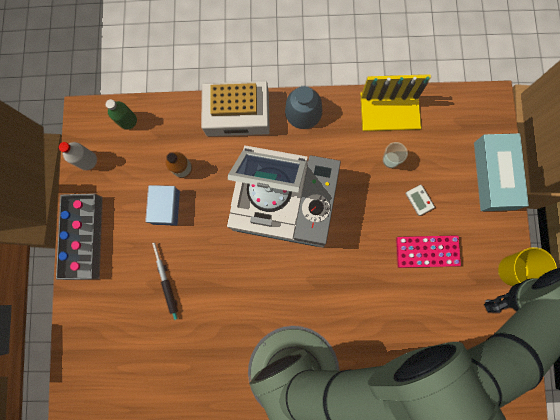

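View pics/wrist0.png

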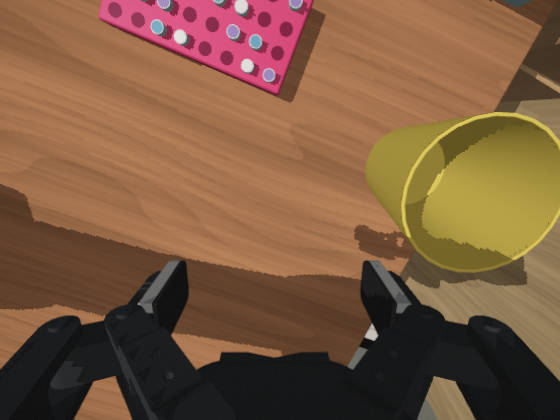

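Top view: the centrifuge spans about (228..340, 148..245), its front faces the robot, and the timer is at about (316, 208). I'll zoom in to read the corners.

```bash
python3 - <<'E'
import cv2
a=cv2.imread("pics/top0.png")[140:255,220:350]
cv2.imwrite("pics/top0z.png",cv2.resize(a,None,fx=5,fy=5,interpolation=cv2.INTER_CUBIC))
a=cv2.imread("pics/scene0.png")[155:275,235:365]
cv2.imwrite("pics/scene0z.png",cv2.resize(a,None,fx=5,fy=5,interpolation=cv2.INTER_CUBIC))
E
```

```text
(no output)
```

View pics/top0z.png

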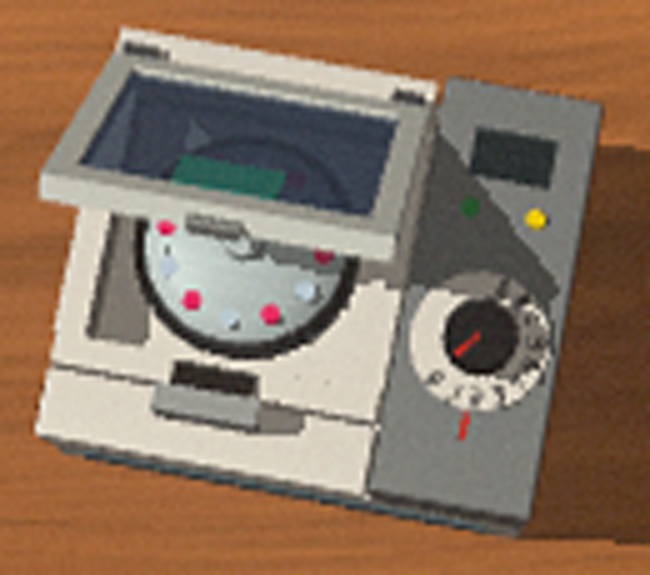

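View pics/scene0z.png

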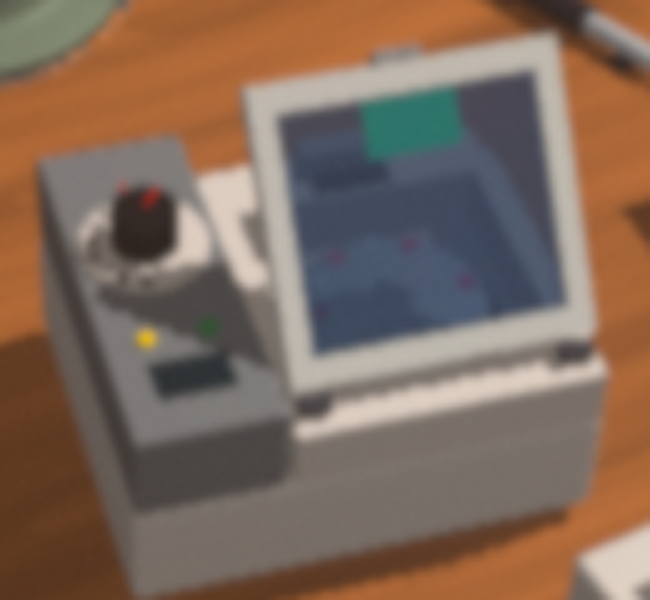

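```bash
cat > h.py <<'E'
import numpy as np, cv2
from workcell import bot
def proj(P,c):
    K=np.array([[c['fx'],0,c['cx']],[0,c['fy'],c['cy']],[0,0,1]])
    return cv2.projectPoints(np.asarray(P,float).reshape(-1,1,3),c['rvec'],c['tvec'],K,c['dist'])[0][:,0]
def ray(uv,c):
    K=np.array([[c['fx'],0,c['cx']],[0,c['fy'],c['cy']],[0,0,1]])
    n=cv2.undistortPoints(np.array([[uv]],float),K,c['dist'])[0,0]
    R=cv2.Rodrigues(c['rvec'])[0]; o=-R.T@c['tvec']; return o,R.T@np.array([n[0],n[1],1])
def onz(uv,c,z):
    o,d=ray(uv,c); return o+d*(z-o[2])/d[2]
def body(p,q):   # p: x,y,yaw
    c,s=np.cos(p[2]),np.sin(p[2]); q=np.asarray(q,float)
    return np.array([p[0]+c*q[0]-s*q[1],p[1]+s*q[0]+c*q[1],q[2]])
def lid(p,r,y,h): # p: x,y,yaw,th,hx ; r forward, y in body, h outward
    th=p[3]; return body(p,[p[4]-r*np.cos(th)+h*np.sin(th),y,.150+r*np.sin(th)+h*np.cos(th)])
E
cat > fit.py <<'E'
from h import *
from scipy.optimize import least_squares
ct,cs=bot.camera_info('top'),bot.camera_info('scene')
T=lambda u,v:((u+.5)/5-.5+220,(v+.5)/5-.5+140)
S=lambda u,v:((u+.5)/5-.5+235,(v+.5)/5-.5+155)
B=lambda x,y,z:(lambda p:body(p,[x,y,z])); L=lambda r,y,h:(lambda p:lid(p,r,y,h))
obs=[(ct,T(445,80),B(.13,-.055,.165)),(ct,T(603,102),B(.13,-.155,.165)),(ct,T(525,515),B(-.13,-.155,.165)),(ct,T(370,495),B(-.13,-.055,.165)),
(cs,S(40,160),B(-.13,-.155,.165)),(cs,S(180,138),B(-.13,-.055,.165)),(cs,S(290,412),B(.13,-.055,.165)),(cs,S(138,445),B(.13,-.155,.165)),
(cs,S(245,88),L(.19,-.049,.007)),(cs,S(557,35),L(.19,.149,.007)),
(ct,T(40,182),L(.19,.149,.007)),(ct,T(395,237),L(.19,-.049,.007)),(ct,T(40,205),L(.19,.149,-.007)),(ct,T(395,260),L(.19,-.049,-.007)),
(ct,T(182,155),L(.135,.08,.0085)),(ct,T(285,172),L(.135,.02,.0085)),(ct,T(275,200),L(.171,.02,.0085)),(ct,T(172,180),L(.171,.08,.0085)),
(cs,S(362,102),L(.171,.02,.0085)),(cs,S(458,90),L(.171,.08,.0085)),(cs,S(460,145),L(.135,.08,.0085)),(cs,S(368,160),L(.135,.02,.0085))]
f=lambda p:np.concatenate([proj(g(p),c)[0]-uv for c,uv,g in obs])
r=least_squares(f,[.65,0,0,.8,.1],loss='soft_l1')
print(r.x.round(4)); print(f(r.x).reshape(-1,2).round(1).tolist())
p=r.x; np.save('p.npy',p)
print('press',lid(p,.153,.05,.0085),'front tip',lid(p,.197,.05,0))
k=onz(T(481,337),ct,.199); print('knob top',k)
k2=onz(T(481,345),ct,.169);print('skirt',k2)
ix=onz(T(463,425),ct,.165);print('index',ix)
k=np.array(k);c,s=np.cos(p[2]),np.sin(p[2]);d=k[:2]-p[:2];print('knob body',c*d[0]+s*d[1],-s*d[0]+c*d[1])
print('strike', onz(T(207,398),ct,.15))
E
python3 fit.py
```

```text
[ 0.5527  0.0157 -0.2074  0.8957  0.1081]
[[-0.6, -1.4], [0.2, -0.3], [1.6, 1.1], [-0.7, -0.9], [-2.1, -0.5], [-0.8, -1.6], [0.8, -0.0], [-1.3, 0.3], [-0.4, 0.8], [-0.9, 0.1], [-0.3, -1.0], [-0.3, 0.3], [-0.6, -1.1], [-1.0, 0.2], [-0.3, -0.2], [-0.1, 0.0], [-0.1, -0.1], [-0.7, 0.2], [-0.7, 0.2], [-1.1, -0.9], [0.3, -0.2], [0.0, 0.4]]
press [0.58176701 0.06070916 0.27475449] front tip [0.54836498 0.06773631 0.30379194]
knob top [ 0.49882884 -0.08110882  0.199     ]
skirt [ 0.4988494  -0.08221089  0.169     ]
index [ 0.45158416 -0.06993545  0.165     ]
knob body -0.032799715277995856 -0.1058548547099318
strike [0.47434578 0.08363124 0.15      ]
```

```bash
cat >> h.py <<'E'
from scipy.spatial.transform import Rotation as Ro
def rel(target,s=None):
    s=s or bot.observe(); R=Ro.from_euler('xyz',s['tool_rot']).as_matrix()
    return (R.T@(np.asarray(target)-s['position'])*1000).round(1)
E
python3 - <<'E'
from h import *
p=np.load('p.npy')
for th in (.9,.7,.5,.3,.2,.1,.05,0):
    q=p.copy();q[3]=th;print(th,lid(q,.150,.05,.0085).round(4))
A=lid(p,.153,.05,.0085)+[.012,0,.06]
print(A,rel(A))
E
python3 -m crank '[{"hand":1,"dy":-40},{"hand":1,"dy":-80},{"hand":1,"dy":-120},{"hand":1,"dy":-160,"yaw":-0.1},{"hand":1,"dy":-180,"yaw":-0.2},{"hand":1,"dy":-180,"yaw":-0.3},{"hand":1,"dy":-180,"yaw":-0.4},{"hand":1,"dy":-180,"yaw":-0.5},{"hand":1,"dy":-180,"yaw":-0.5}]' 40
```

```text
0.9 [0.5841 0.0602 0.2728]
0.7 [0.5619 0.0649 0.2531]
0.5 [0.544  0.0687 0.2294]
0.3 [0.5311 0.0714 0.2024]
0.2 [0.5266 0.0723 0.1881]
0.1 [0.5236 0.0729 0.1734]
0.05 [0.5227 0.0731 0.166 ]
0 [0.5221 0.0733 0.1585]
[0.59376701 0.06070916 0.33475449] [-465.7 -103.5  575.3]$[0]: bad value
```

```bash
python3 -m crank '[{"hand":1.0,"dx":0,"dy":-40,"dz":0,"yaw":0},{"hand":1.0,"dx":0,"dy":-80,"dz":0,"yaw":0},{"hand":1.0,"dx":0,"dy":-120,"dz":0,"yaw":0},{"hand":1.0,"dx":0,"dy":-160,"dz":0,"yaw":-0.1},{"hand":1.0,"dx":0,"dy":-180,"dz":0,"yaw":-0.2},{"hand":1.0,"dx":0,"dy":-180,"dz":0,"yaw":-0.3},{"hand":1.0,"dx":0,"dy":-180,"dz":0,"yaw":-0.4},{"hand":1.0,"dx":0,"dy":-180,"dz":0,"yaw":-0.5}]' 40
```

```text
clock: 0.82
position: [0.227, -0.5823, 0.4114]
tool_rot: [-1.571, -0.0, -0.694]
force: [-0.0, -0.0, -0.3]
grip_width: 0.0001
```

```bash
python3 -m crank '[{"hand":1.0,"dx":-6,"dy":0,"dz":36,"yaw":-0.08},{"hand":1.0,"dx":-13,"dy":0,"dz":73,"yaw":-0.16},{"hand":1.0,"dx":-19,"dy":0,"dz":109,"yaw":-0.24},{"hand":1.0,"dx":-26,"dy":0,"dz":146,"yaw":-0.32},{"hand":1.0,"dx":-32,"dy":0,"dz":182,"yaw":-0.4},{"hand":1.0,"dx":-39,"dy":0,"dz":219,"yaw":-0.487},{"hand":1.0,"dx":-45,"dy":0,"dz":255,"yaw":-0.487},{"hand":1.0,"dx":-52,"dy":0,"dz":292,"yaw":-0.487},{"hand":1.0,"dx":-58,"dy":0,"dz":328,"yaw":-0.487},{"hand":1.0,"dx":-65,"dy":0,"dz":364,"yaw":-0.487},{"hand":1.0,"dx":-71,"dy":0,"dz":401,"yaw":-0.487},{"hand":1.0,"dx":-77,"dy":0,"dz":437,"yaw":-0.487}]'
python3 - <<'E'
from h import *
import numpy as np
p=np.load('p.npy')
A=lid(p,.153,.05,.0085)+[.012,0,.1]
print(rel(A), bot.observe()['qpos'])
E
```

```text
clock: 1.82
position: [0.4497, -0.1965, 0.4114]
tool_rot: [-1.571, -0.0, -0.212]
force: [0.8, -0.9, -0.1]
grip_width: -0.0001
[ 86.6  36.6 281.7] [ 0.68952189  0.17641479 -0.46930325  1.65286296  0.08198214  1.33172773
 -0.00506886]
```

```bash
python3 -m crank '[{"hand":1.0,"dx":11,"dy":0,"dz":35,"yaw":0},{"hand":1.0,"dx":22,"dy":0,"dz":70,"yaw":0},{"hand":1.0,"dx":33,"dy":0,"dz":105,"yaw":0},{"hand":1.0,"dx":44,"dy":0,"dz":140,"yaw":0},{"hand":1.0,"dx":55,"dy":0,"dz":175,"yaw":0},{"hand":1.0,"dx":66,"dy":0,"dz":210,"yaw":0},{"hand":1.0,"dx":77,"dy":0,"dz":245,"yaw":0},{"hand":1.0,"dx":87,"dy":10,"dz":281,"yaw":0},{"hand":1.0,"dx":87,"dy":30,"dz":281,"yaw":0},{"hand":1.0,"dx":87,"dy":40,"dz":281,"yaw":0},{"hand":1.0,"dx":87,"dy":40,"dz":281,"yaw":0}]'
python3 - <<'E'
from h import *
p=np.load('p.npy')
A=lid(p,.153,.05,.0085)
print(rel(A))
for n in ('wrist','top'):
  c=bot.camera_info(n); cv2.imwrite(f'pics/{n}1.png',bot.grab_frame(n)[:,:,::-1])
  print(proj(A,c))
a=cv2.imread("pics/top1.png")[140:255,220:350]
cv2.imwrite("pics/top1z.png",cv2.resize(a,None,fx=5,fy=5,interpolation=cv2.INTER_CUBIC))
E
```

```text
clock: 2.73
position: [0.5927, 0.0575, 0.369]
tool_rot: [-1.572, 0.003, -0.212]
force: [-0.8, -1.2, 0.7]
grip_width: 0.0
[-11.   94.2   1. ]
[[261.25112725 209.0083137 ]]
[[265.00469802 174.90388932]]
```

View pics/wrist1.png

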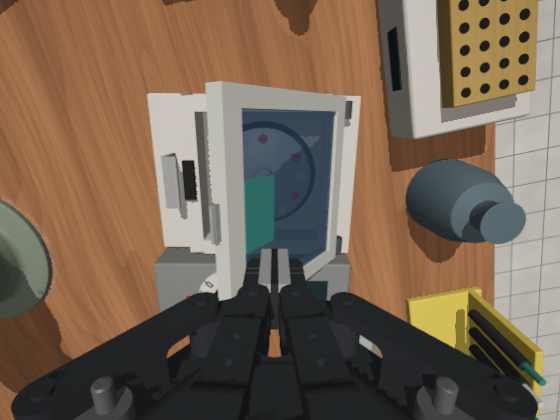

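View pics/top1z.png

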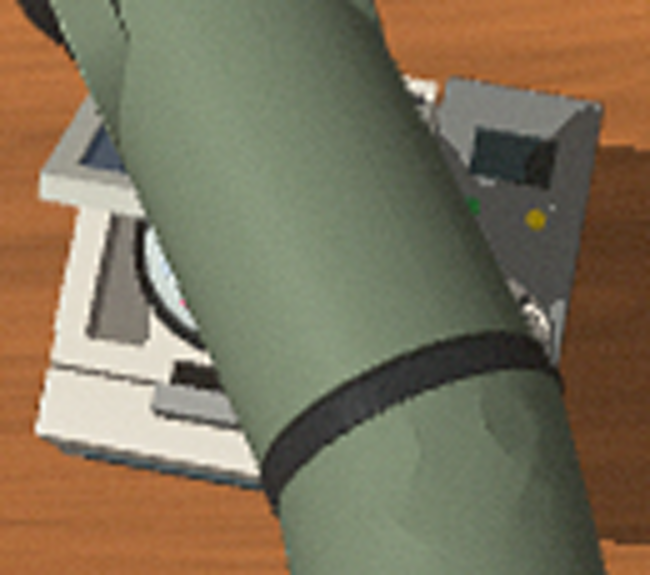

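Wrist view: the teal pad spans about (245..275, 175..252). The fit predicts its centre at (261, 209), so they agree. Descending to contact.

```bash
python3 -m crank '[{"hand":1.0,"dx":0,"dy":25,"dz":1,"yaw":0},{"hand":1.0,"dx":0,"dy":50,"dz":1,"yaw":0},{"hand":1.0,"dx":0,"dy":70,"dz":1,"yaw":0},{"hand":1.0,"dx":0,"dy":80,"dz":1,"yaw":0},{"hand":1.0,"dx":0,"dy":84,"dz":1,"yaw":0},{"hand":1.0,"dx":0,"dy":87,"dz":1,"yaw":0},{"hand":1.0,"dx":0,"dy":90,"dz":1,"yaw":0},{"hand":1.0,"dx":0,"dy":92,"dz":1,"yaw":0},{"hand":1.0,"dx":0,"dy":94,"dz":1,"yaw":0},{"hand":1.0,"dx":0,"dy":94,"dz":1,"yaw":0}]'
```

```text
clock: 3.67
position: [0.5938, 0.0591, 0.2775]
tool_rot: [-1.571, -0.0, -0.212]
force: [0.3, -0.6, -0.5]
grip_width: 0.0003
```

```bash
python3 -m crank '[{"hand":1.0,"dx":-2,"dy":2,"dz":0,"yaw":0},{"hand":1.0,"dx":-5,"dy":4,"dz":0,"yaw":0},{"hand":1.0,"dx":-8,"dy":6,"dz":0,"yaw":0},{"hand":1.0,"dx":-10,"dy":8,"dz":0,"yaw":0},{"hand":1.0,"dx":-12,"dy":11,"dz":0,"yaw":0},{"hand":1.0,"dx":-15,"dy":13,"dz":0,"yaw":0},{"hand":1.0,"dx":-18,"dy":15,"dz":0,"yaw":0},{"hand":1.0,"dx":-20,"dy":17,"dz":0,"yaw":0},{"hand":1.0,"dx":-23,"dy":20,"dz":0,"yaw":0},{"hand":1.0,"dx":-23,"dy":20,"dz":0,"yaw":0}]'
```

```text
clock: 4.5
position: [0.5705, 0.0641, 0.2568]
tool_rot: [-1.571, 0.001, -0.212]
force: [-0.1, 0.7, 0.0]
grip_width: -0.0
```

```bash
python3 - <<'E'
from h import *
p=np.load('p.npy')
c=bot.camera_info('wrist'); cv2.imwrite('pics/wrist2.png',bot.grab_frame('wrist')[:,:,::-1])
cv2.imwrite('pics/scene2.png',cv2.resize(bot.grab_frame('scene')[130:290,200:380,::-1],None,fx=3.6,fy=3.6,interpolation=cv2.INTER_CUBIC))
E
```

```text
(no output)
```

View pics/wrist2.png

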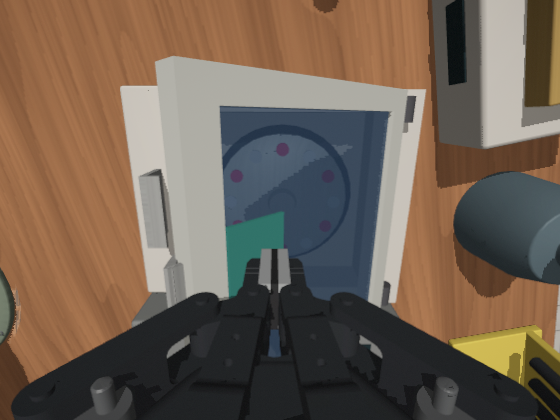

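View pics/scene2.png

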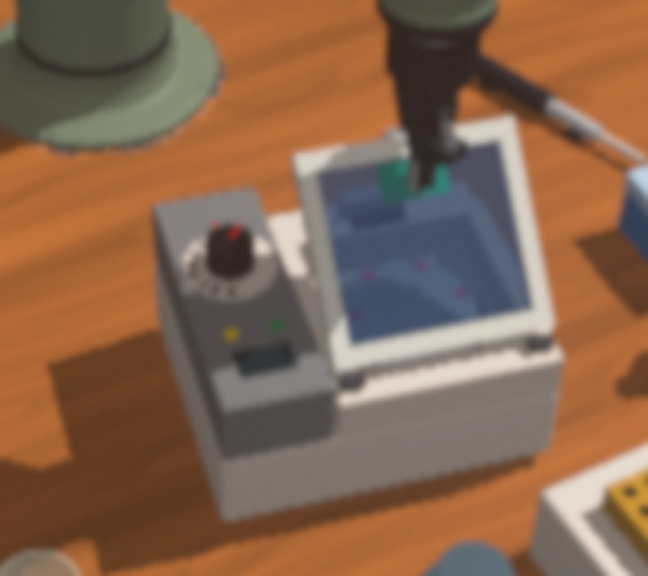

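```bash
python3 -m crank '[{"hand":1.0,"dx":-4,"dy":1,"dz":0,"yaw":0},{"hand":1.0,"dx":-8,"dy":3,"dz":0,"yaw":0},{"hand":1.0,"dx":-10,"dy":6,"dz":0,"yaw":0},{"hand":1.0,"dx":-13,"dy":9,"dz":0,"yaw":0},{"hand":1.0,"dx":-16,"dy":12,"dz":0,"yaw":0},{"hand":1.0,"dx":-19,"dy":15,"dz":0,"yaw":0},{"hand":1.0,"dx":-21,"dy":18,"dz":0,"yaw":0},{"hand":1.0,"dx":-24,"dy":21,"dz":0,"yaw":0},{"hand":1.0,"dx":-26,"dy":23,"dz":0,"yaw":0},{"hand":1.0,"dx":-26,"dy":23,"dz":0,"yaw":0}]'
python3 - <<'E'
from h import *
for i in range(3):
  c=bot.camera_info('wrist'); f=bot.grab_frame('wrist'); print(bot.observe()['force'].round(2))
cv2.imwrite('pics/wrist3.png',f[:,:,::-1])
E
```

```text
clock: 5.43
position: [0.5452, 0.0695, 0.2338]
tool_rot: [-1.571, 0.001, -0.212]
force: [0.7, -0.1, 0.0]
grip_width: -0.0001
[-0.18  0.05  0.13]
[-0.01  0.07  0.57]
[ 0.13 -0.23 -0.79]
```

View pics/wrist3.png

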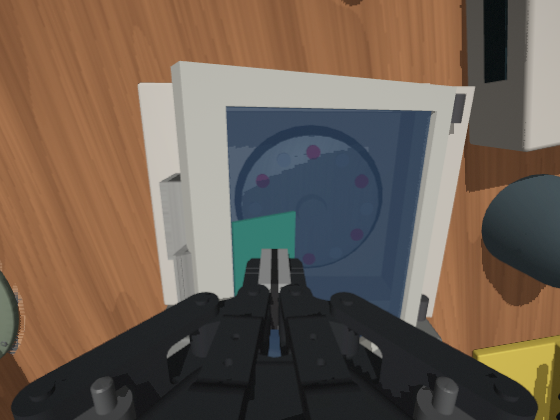

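```bash
python3 -m crank '[{"hand":1.0,"dx":-1,"dy":3,"dz":0,"yaw":0},{"hand":1.0,"dx":-3,"dy":6,"dz":0,"yaw":0},{"hand":1.0,"dx":-5,"dy":9,"dz":0,"yaw":0},{"hand":1.0,"dx":-6,"dy":12,"dz":0,"yaw":0},{"hand":1.0,"dx":-8,"dy":15,"dz":0,"yaw":0},{"hand":1.0,"dx":-9,"dy":18,"dz":0,"yaw":0},{"hand":1.0,"dx":-11,"dy":21,"dz":0,"yaw":0},{"hand":1.0,"dx":-12,"dy":24,"dz":0,"yaw":0},{"hand":1.0,"dx":-13,"dy":27,"dz":0,"yaw":0},{"hand":1.0,"dx":-13,"dy":27,"dz":0,"yaw":0}]'
python3 -m crank '[{"hand":1.0,"dx":-1,"dy":2,"dz":0,"yaw":0},{"hand":1.0,"dx":-2,"dy":4,"dz":0,"yaw":0},{"hand":1.0,"dx":-3,"dy":6,"dz":0,"yaw":0},{"hand":1.0,"dx":-3,"dy":8,"dz":0,"yaw":0},{"hand":1.0,"dx":-4,"dy":10,"dz":0,"yaw":0},{"hand":1.0,"dx":-4,"dy":12,"dz":0,"yaw":0},{"hand":1.0,"dx":-4,"dy":12,"dz":0,"yaw":0}]'
```

```text
clock: 6.42
position: [0.5325, 0.0723, 0.2067]
tool_rot: [-1.571, 0.001, -0.212]
force: [-0.6, 0.3, 0.7]
grip_width: -0.0001
clock: 7.0
position: [0.5288, 0.0731, 0.1949]
tool_rot: [-1.571, 0.001, -0.212]
force: [-0.7, 0.4, 0.9]
grip_width: -0.0002
```

```bash
python3 -m crank '[{"hand":1.0,"dx":-1,"dy":2,"dz":0,"yaw":0},{"hand":1.0,"dx":-1,"dy":3,"dz":0,"yaw":0},{"hand":1.0,"dx":-2,"dy":5,"dz":0,"yaw":0},{"hand":1.0,"dx":-2,"dy":6,"dz":0,"yaw":0},{"hand":1.0,"dx":-2,"dy":7,"dz":0,"yaw":0},{"hand":1.0,"dx":-2,"dy":7,"dz":0,"yaw":0}]'
python3 -m crank '[{"hand":1.0,"dx":0,"dy":1,"dz":0,"yaw":0},{"hand":1.0,"dx":0,"dy":2,"dz":0,"yaw":0},{"hand":1.0,"dx":0,"dy":2,"dz":0,"yaw":0}]'
python3 -m crank '[{"hand":1.0,"dx":0,"dy":1,"dz":0,"yaw":0},{"hand":1.0,"dx":-1,"dy":2,"dz":0,"yaw":0},{"hand":1.0,"dx":-1,"dy":2,"dz":0,"yaw":0}]'
```

```text
clock: 7.5
position: [0.527, 0.0735, 0.1881]
tool_rot: [-1.571, 0.001, -0.212]
force: [-1.3, 1.0, 2.1]
grip_width: -0.0002
clock: 7.75
position: [0.5271, 0.0735, 0.1861]
tool_rot: [-1.571, 0.0, -0.212]
force: [-2.3, 0.3, 2.4]
grip_width: -0.0003
clock: 8.0
position: [0.5265, 0.0736, 0.1842]
tool_rot: [-1.571, -0.001, -0.212]
force: [0.9, 0.1, 2.0]
grip_width: 0.0001
```

```bash
for i in 1 2 3; do python3 -m crank '[{"hand":1.0,"dx":0,"dy":1,"dz":0,"yaw":0},{"hand":1.0,"dx":0,"dy":1.5,"dz":0,"yaw":0},{"hand":1.0,"dx":0,"dy":1.5,"dz":0,"yaw":0}]' | sed -n '2p;4p'; done
```

```text
position: [0.5262, 0.0737, 0.1827]
force: [0.9, 0.3, 2.8]
position: [0.526, 0.0737, 0.1811]
force: [-1.0, -0.6, 3.6]
position: [0.5261, 0.0737, 0.1797]
force: [-1.3, 0.6, 1.8]
```

```bash
python3 -m crank '[{"hand":1.0,"dx":0,"dy":1,"dz":0,"yaw":0},{"hand":1.0,"dx":0,"dy":2,"dz":0,"yaw":0},{"hand":1.0,"dx":0,"dy":2,"dz":0,"yaw":0}]'
```

```text
clock: 9.0
position: [0.5262, 0.0736, 0.1776]
tool_rot: [-1.571, 0.0, -0.212]
force: [-1.4, 1.1, 2.8]
grip_width: -0.0001
```

```bash
python3 -m crank '[{"hand":1.0,"dx":0,"dy":1,"dz":0,"yaw":0},{"hand":1.0,"dx":0,"dy":2,"dz":0,"yaw":0},{"hand":1.0,"dx":0,"dy":2,"dz":0,"yaw":0}]'
```

```text
clock: 9.25
position: [0.5262, 0.0737, 0.1756]
tool_rot: [-1.571, 0.0, -0.212]
force: [-1.5, 0.8, 3.1]
grip_width: 0.0
```

```bash
python3 -m crank '[{"hand":1.0,"dx":0,"dy":1,"dz":0,"yaw":0},{"hand":1.0,"dx":0,"dy":1.5,"dz":0,"yaw":0},{"hand":1.0,"dx":0,"dy":1.5,"dz":0,"yaw":0}]'
```

```text
clock: 9.5
position: [0.5261, 0.0737, 0.1742]
tool_rot: [-1.571, 0.0, -0.212]
force: [-0.4, 0.2, 2.8]
grip_width: 0.0001
```

```bash
python3 -m crank '[{"hand":1.0,"dx":0,"dy":1,"dz":0,"yaw":0},{"hand":1.0,"dx":0,"dy":1.5,"dz":0,"yaw":0},{"hand":1.0,"dx":0,"dy":1.5,"dz":0,"yaw":0}]'
```

```text
clock: 9.75
position: [0.5262, 0.0737, 0.1727]
tool_rot: [-1.571, 0.0, -0.212]
force: [-0.7, 0.8, 2.8]
grip_width: -0.0003
```

```bash
python3 -m crank '[{"hand":1.0,"dx":0,"dy":1,"dz":0,"yaw":0},{"hand":1.0,"dx":0,"dy":1.5,"dz":0,"yaw":0},{"hand":1.0,"dx":0,"dy":1.5,"dz":0,"yaw":0}]'
```

```text
clock: 10.0
position: [0.5262, 0.0737, 0.1712]
tool_rot: [-1.571, 0.0, -0.212]
force: [-1.3, 0.2, 2.7]
grip_width: 0.0001
```

```bash
python3 -m crank '[{"hand":1.0,"dx":0,"dy":1,"dz":0,"yaw":0},{"hand":1.0,"dx":0,"dy":1.5,"dz":0,"yaw":0},{"hand":1.0,"dx":0,"dy":1.5,"dz":0,"yaw":0}]'
```

```text
clock: 10.25
position: [0.5261, 0.0737, 0.1699]
tool_rot: [-1.571, 0.0, -0.212]
force: [-3.9, -0.5, 9.4]
grip_width: -0.0001
```

Strike contact at z of about 0.170.

```bash
python3 -m crank '[{"hand":1.0,"dx":0,"dy":0.5,"dz":0,"yaw":0},{"hand":1.0,"dx":0,"dy":1,"dz":0,"yaw":0},{"hand":1.0,"dx":0,"dy":1,"dz":0,"yaw":0}]'
```

```text
clock: 10.5
position: [0.526, 0.0737, 0.169]
tool_rot: [-1.571, 0.0, -0.212]
force: [-5.0, -0.1, 11.8]
grip_width: 0.0002
```

```bash
python3 -m crank '[{"hand":1.0,"dx":0,"dy":0.5,"dz":0,"yaw":0},{"hand":1.0,"dx":0,"dy":1,"dz":0,"yaw":0},{"hand":1.0,"dx":0,"dy":1,"dz":0,"yaw":0}]'
```

```text
clock: 10.75
position: [0.5259, 0.0738, 0.168]
tool_rot: [-1.571, 0.0, -0.212]
force: [-5.8, -0.1, 11.4]
grip_width: -0.0003
```

```bash
python3 -m crank '[{"hand":1.0,"dx":0,"dy":0.5,"dz":0,"yaw":0},{"hand":1.0,"dx":0,"dy":1,"dz":0,"yaw":0},{"hand":1.0,"dx":0,"dy":1,"dz":0,"yaw":0}]'
```

```text
clock: 11.0
position: [0.5259, 0.0737, 0.167]
tool_rot: [-1.571, 0.001, -0.212]
force: [-7.9, 0.5, 11.7]
grip_width: 0.0001
```

```bash
python3 -m crank '[{"hand":1.0,"dx":0,"dy":0.5,"dz":0,"yaw":0},{"hand":1.0,"dx":0,"dy":1,"dz":0,"yaw":0},{"hand":1.0,"dx":0,"dy":1,"dz":0,"yaw":0}]'
```

```text
clock: 11.25
position: [0.5261, 0.0737, 0.1659]
tool_rot: [-1.571, 0.0, -0.212]
force: [-3.0, 0.1, 6.6]
grip_width: -0.0002
```

Rode over and the force dropped. About 5 mm more should give the snap.

```bash
python3 -m crank '[{"hand":1.0,"dx":0,"dy":0.5,"dz":0,"yaw":0},{"hand":1.0,"dx":0,"dy":1,"dz":0,"yaw":0},{"hand":1.0,"dx":0,"dy":1.5,"dz":0,"yaw":0},{"hand":1.0,"dx":0,"dy":1.5,"dz":0,"yaw":0}]'
```

```text
clock: 11.58
position: [0.526, 0.0738, 0.1643]
tool_rot: [-1.571, 0.0, -0.212]
force: [-1.6, -0.1, 4.4]
grip_width: 0.0005
```

```bash
python3 -m crank '[{"hand":1.0,"dx":0,"dy":0.5,"dz":0,"yaw":0},{"hand":1.0,"dx":0,"dy":1,"dz":0,"yaw":0},{"hand":1.0,"dx":0,"dy":1.5,"dz":0,"yaw":0},{"hand":1.0,"dx":0,"dy":1.5,"dz":0,"yaw":0}]'
```

```text
clock: 11.92
position: [0.5262, 0.0736, 0.1627]
tool_rot: [-1.571, 0.0, -0.212]
force: [-1.7, 0.8, 3.7]
grip_width: -0.0002
```

```bash
python3 -m crank '[{"hand":1.0,"dx":0,"dy":0.5,"dz":0,"yaw":0},{"hand":1.0,"dx":0,"dy":1,"dz":0,"yaw":0},{"hand":1.0,"dx":0,"dy":1,"dz":0,"yaw":0}]'
```

```text
clock: 12.17
position: [0.5262, 0.0736, 0.1617]
tool_rot: [-1.571, 0.0, -0.212]
force: [-1.9, 0.2, 2.5]
grip_width: 0.0003
```

```bash
python3 -m crank '[{"hand":1.0,"dx":0,"dy":0.5,"dz":0,"yaw":0},{"hand":1.0,"dx":0,"dy":1,"dz":0,"yaw":0},{"hand":1.0,"dx":0,"dy":1,"dz":0,"yaw":0}]'
```

```text
clock: 12.42
position: [0.5262, 0.0736, 0.1607]
tool_rot: [-1.571, 0.0, -0.212]
force: [-1.1, 1.0, 2.6]
grip_width: -0.0001
```

```bash
python3 -m crank '[{"hand":1.0,"dx":0,"dy":0.5,"dz":0,"yaw":0},{"hand":1.0,"dx":0,"dy":1,"dz":0,"yaw":0},{"hand":1.0,"dx":0,"dy":1,"dz":0,"yaw":0}]'
```

```text
clock: 12.67
position: [0.5262, 0.0737, 0.1597]
tool_rot: [-1.571, 0.0, -0.212]
force: [-1.6, 1.2, 3.1]
grip_width: -0.0001
```

```bash
python3 -m crank '[{"hand":1.0,"dx":0,"dy":0.5,"dz":0,"yaw":0},{"hand":1.0,"dx":0,"dy":0.5,"dz":0,"yaw":0},{"hand":1.0,"dx":0,"dy":0.5,"dz":0,"yaw":0}]'
```

```text
clock: 12.92
position: [0.5262, 0.0737, 0.1596]
tool_rot: [-1.571, -0.0, -0.212]
force: [-5.6, -0.1, 11.6]
grip_width: -0.0001
```

```bash
python3 -m crank '[{"hand":1.0,"dx":0,"dy":0.3,"dz":0,"yaw":0},{"hand":1.0,"dx":0,"dy":0.4,"dz":0,"yaw":0},{"hand":1.0,"dx":0,"dy":0.4,"dz":0,"yaw":0}]'
```

```text
clock: 13.17
position: [0.5263, 0.0736, 0.1595]
tool_rot: [-1.571, -0.0, -0.212]
force: [-7.9, -0.1, 18.4]
grip_width: 0.0001
```

Firm against the stop at 18 N. Releasing upward in steps.

```bash
python3 -m crank '[{"hand":1.0,"dx":0,"dy":-1,"dz":0,"yaw":0},{"hand":1.0,"dx":0,"dy":-2,"dz":0,"yaw":0},{"hand":1.0,"dx":0,"dy":-4,"dz":0,"yaw":0},{"hand":1.0,"dx":0,"dy":-8,"dz":0,"yaw":0},{"hand":1.0,"dx":0,"dy":-8,"dz":0,"yaw":0},{"hand":1.0,"dx":0,"dy":-8,"dz":0,"yaw":0}]'
python3 -m crank '[{"hand":1.0,"dx":0,"dy":-30,"dz":0,"yaw":0},{"hand":1.0,"dx":0,"dy":-60,"dz":0,"yaw":0},{"hand":1.0,"dx":0,"dy":-95,"dz":0,"yaw":0},{"hand":1.0,"dx":0,"dy":-130,"dz":0,"yaw":0},{"hand":0.5,"dx":0,"dy":-150,"dz":0,"yaw":0},{"hand":0.0,"dx":0,"dy":-150,"dz":0,"yaw":0}]'
python3 - <<'E'
from h import *
s=bot.observe(); f=bot.grab_frame('wrist')
cv2.imwrite('pics/wrist4.png',f[:,:,::-1]);print(s['qpos'])
cv2.imwrite('pics/scene4.png',cv2.resize(bot.grab_frame('scene')[130:290,200:380,::-1],None,fx=3.6,fy=3.6,interpolation=cv2.INTER_CUBIC))
E
```

```text
clock: 13.67
position: [0.5264, 0.0736, 0.1671]
tool_rot: [-1.571, -0.0, -0.212]
force: [-0.2, 0.4, -0.0]
grip_width: 0.0001
clock: 14.17
position: [0.5277, 0.0741, 0.3211]
tool_rot: [-1.569, -0.006, -0.212]
force: [0.2, -0.4, 0.4]
grip_width: 0.0232
[ 0.22895766  0.33314973 -0.62343427  1.70733791  0.2113018   1.16273148
 -0.66398821]
```

View pics/wrist4.png

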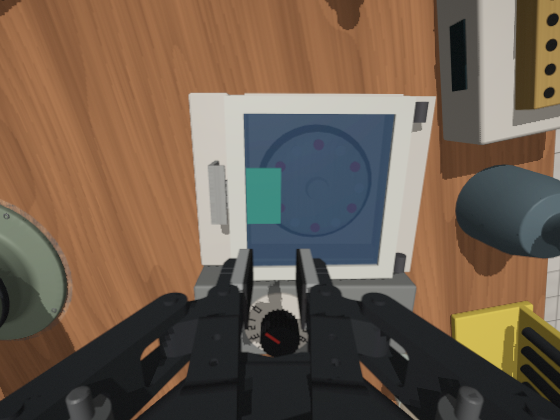

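View pics/scene4.png

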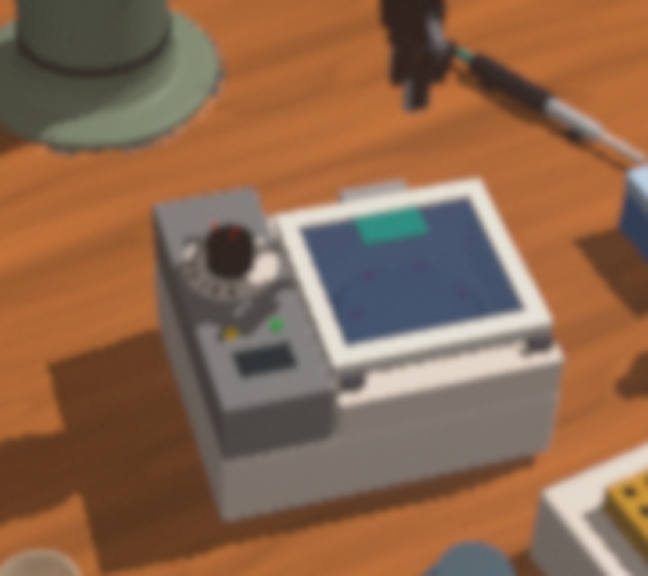

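Lid is shut and level in both pictures and stays down. Now measure the knob: wrist, around (280, 335), with the stripe at about (272, 338).

```bash
python3 - <<'E'
from h import *
p=np.load('p.npy')
c=bot.camera_info('wrist'); im=cv2.imread('pics/wrist4.png')
a=im[280:370,230:330]; cv2.imwrite('pics/w4z.png',cv2.resize(a,None,fx=6,fy=6,interpolation=cv2.INTER_CUBIC))
t=np.linspace(0,2*np.pi,9)[:-1]
for k in ([.4988,-.0815],body(p,[-.0328,-.1055,0])[:2]):
  print(k,proj([k[0],k[1],.199],c))
ct=bot.camera_info('top')
T=lambda u,v:((u+.5)/5-.5+220,(v+.5)/5-.5+140)
for a,b,z in [((478,338),(457,355),.2),((481,345),(435,378),.169),((481,345),(463,425),.167)]:
  P=onz(T(*a),ct,z);Q=onz(T(*b),ct,z); print(np.arctan2(Q[1]-P[1],Q[0]-P[0]))
print('idx dir expect',p[2]+np.pi)
E
```

```text
[0.4988, -0.0815] [[279.46351823 343.5150774 ]]
[ 0.49890162 -0.0807615 ] [[279.41528207 342.94624981]]
2.2258386148797973
2.1675260624510524
2.887390367169303
idx dir expect 2.934235530742581
```

View pics/w4z.png

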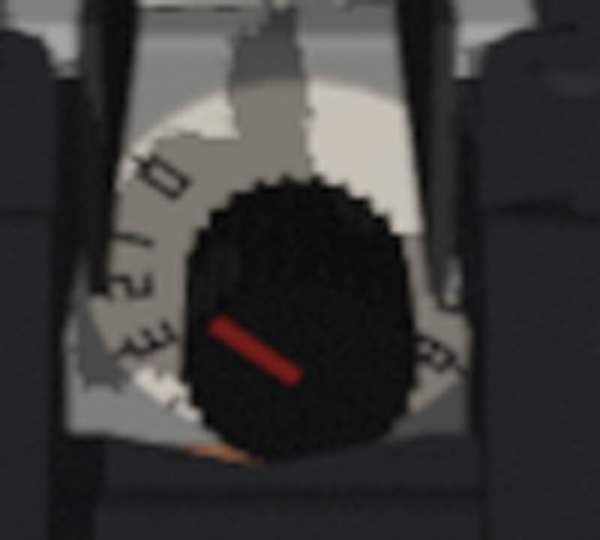

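```bash
python3 - <<'E'
from h import *
print(rel([.4988,-.0812,.24]), rel([.4988,-.0812,.171]),bot.observe()['position'])
E
```

```text
[   5.6   77.2 -157. ] [   5.5  146.2 -157. ] [0.52634962 0.07348774 0.31714935]
```

```bash
python3 -m crank '[{"hand":0.0,"dx":1,"dy":0,"dz":-35,"yaw":-0.1},{"hand":0.0,"dx":3,"dy":0,"dz":-70,"yaw":-0.2},{"hand":0.0,"dx":4,"dy":0,"dz":-105,"yaw":-0.3},{"hand":0.0,"dx":5,"dy":0,"dz":-140,"yaw":-0.4},{"hand":0.0,"dx":5.5,"dy":10,"dz":-157,"yaw":-0.5},{"hand":0.0,"dx":5.5,"dy":30,"dz":-157,"yaw":-0.6},{"hand":0.0,"dx":5.5,"dy":50,"dz":-157,"yaw":-0.7},{"hand":0.0,"dx":5.5,"dy":70,"dz":-157,"yaw":-0.8},{"hand":0.0,"dx":5.5,"dy":75,"dz":-157,"yaw":-0.8},{"hand":0.0,"dx":5.5,"dy":75,"dz":-157,"yaw":-0.8},{"hand":0.0,"dx":5.5,"dy":75,"dz":-157,"yaw":-0.8}]'
python3 - <<'E'
from h import *
s=bot.observe(); c=bot.camera_info('wrist'); f=bot.grab_frame('wrist')
cv2.imwrite('pics/wrist5.png',f[:,:,::-1]);print(s['qpos'],rel([.4988,-.0812,.171]))
print(proj([.4988,-.0812,.199],c))
E
```

```text
clock: 15.18
position: [0.4986, -0.0809, 0.242]
tool_rot: [-1.57, 0.0, 0.585]
force: [-1.1, -0.5, 0.6]
grip_width: 0.0851
[ 0.5861538   0.38766096 -0.69944658  1.87188806  0.29521722  0.9879975
  0.34312645] [-0.3 71.5 -0.3]
[[274.68857606 234.09070086]]
```

View pics/wrist5.png

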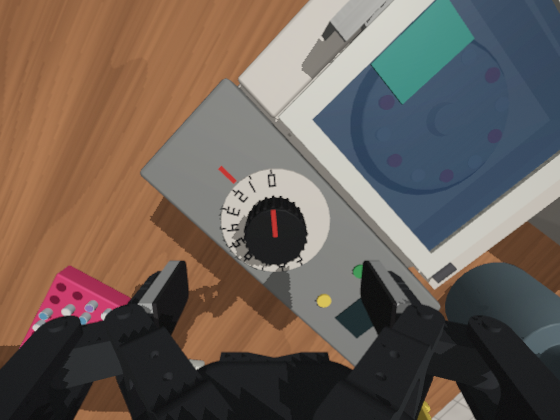

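```bash
python3 - <<'E'
from h import *
c=bot.camera_info('wrist'); im=cv2.imread('pics/wrist5.png')
k=np.array([.4988,-.0812])
R=.05;N=600;g=np.linspace(-R,R,N)
# rectified view of the skirt plane
X,Y=np.meshgrid(k[1]+g[::-1]*1.2,k[0]+g[::-1]*1.2)
P=np.stack([Y.ravel(),X.ravel(),np.full(X.size,.169)],1)
m=proj(P,c).astype(np.float32).reshape(N,N,2)
o=cv2.remap(im,m[:,:,0],m[:,:,1],cv2.INTER_CUBIC)
cv2.line(o,(300,300),(int(300-250*np.sin(2.934)),int(300-250*np.cos(2.934))),(0,255,0),1)
cv2.circle(o,(300,300),210,(0,255,0),1)
cv2.imwrite('pics/rect5.png',o)
for z,uv in((.199,(273,209)),(.165,(228,174)),(.169,(271,181)),(.169,(253,186)),(.169,(240,196)),(.169,(234,210))):
  q=onz(uv,c,z)[:2]-k; print(uv,q,np.arctan2(q[1],q[0]))
E
```

```text
(273, 209) [-0.01026925  0.01396643] 2.204810259309047
(228, 174) [-0.04790636  0.00938049] 2.9482301568018188
(271, 181) [-0.0184964   0.02348823] 2.2378534032566724
(253, 186) [-0.02759133  0.0128968 ] 2.704345110715769
(240, 196) [-0.03162494  0.00097403] 3.110803098967283
(234, 210) [-0.02964372 -0.01097457] -2.7870231246779773
```

View pics/rect5.png

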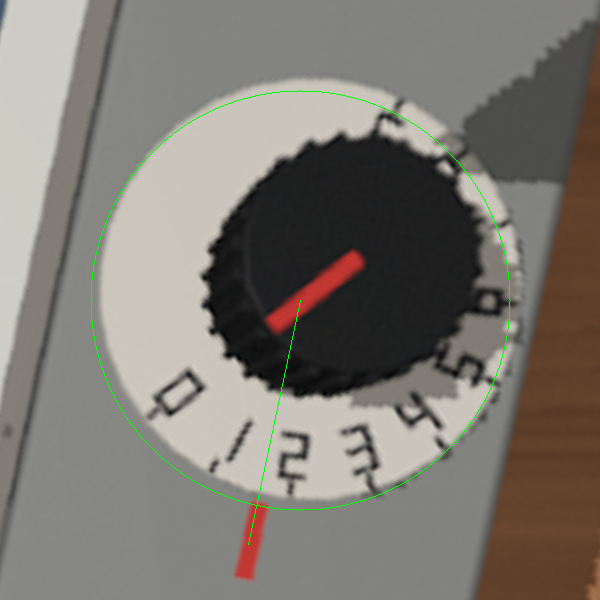

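```bash
python3 - <<'E'
from h import *
print(rel([.5,-.082,.171]))
E
```

```text
[ 0.2 71.5 -1.6]
```

```bash
python3 -m crank '[{"hand":0.0,"dx":0,"dy":25,"dz":-1.6,"yaw":0},{"hand":0.0,"dx":0,"dy":45,"dz":-1.6,"yaw":0},{"hand":0.0,"dx":0,"dy":60,"dz":-1.6,"yaw":0},{"hand":0.0,"dx":0,"dy":66,"dz":-1.6,"yaw":0},{"hand":0.0,"dx":0,"dy":70,"dz":-1.6,"yaw":0},{"hand":0.0,"dx":0,"dy":71,"dz":-1.6,"yaw":0},{"hand":0.0,"dx":0,"dy":71,"dz":-1.6,"yaw":0}]' 30
python3 -m crank '[{"hand":0.3,"dx":0,"dy":0,"dz":0,"yaw":0},{"hand":0.4,"dx":0,"dy":0,"dz":0,"yaw":0},{"hand":0.5,"dx":0,"dy":0,"dz":0,"yaw":0},{"hand":0.6,"dx":0,"dy":0,"dz":0,"yaw":0},{"hand":0.7,"dx":0,"dy":0,"dz":0,"yaw":0},{"hand":0.7,"dx":0,"dy":0,"dz":0,"yaw":0},{"hand":0.7,"dx":0,"dy":0,"dz":0,"yaw":0},{"hand":0.7,"dx":0,"dy":0,"dz":0,"yaw":0}]' 30
```

```text
clock: 15.82
position: [0.4999, -0.0823, 0.1717]
tool_rot: [-1.572, -0.001, 0.587]
force: [-0.3, 0.0, -0.4]
grip_width: 0.0854
clock: 16.48
position: [0.5003, -0.082, 0.1716]
tool_rot: [-1.572, -0.002, 0.588]
force: [1.6, 1.7, 6.6]
grip_width: 0.0416
```

```bash
python3 -m crank '[{"hand":0.7,"dx":0,"dy":-0.5,"dz":0,"yaw":0},{"hand":0.7,"dx":0,"dy":-0.5,"dz":0,"yaw":0.08},{"hand":0.7,"dx":0,"dy":-0.5,"dz":0,"yaw":0.16},{"hand":0.7,"dx":0,"dy":-0.5,"dz":0,"yaw":0.24},{"hand":0.7,"dx":0,"dy":-0.5,"dz":0,"yaw":0.32},{"hand":0.7,"dx":0,"dy":-0.5,"dz":0,"yaw":0.4},{"hand":0.7,"dx":0,"dy":-0.5,"dz":0,"yaw":0.48},{"hand":0.7,"dx":0,"dy":-0.5,"dz":0,"yaw":0.54},{"hand":0.7,"dx":0,"dy":-0.5,"dz":0,"yaw":0.54}]'
python3 - <<'E'
from h import *
f=bot.grab_frame('wrist'); print(bot.observe()['moment'],bot.observe()['grip_width'])
cv2.imwrite('pics/wrist6.png',f[:,:,::-1])
E
```

```text
clock: 17.23
position: [0.5006, -0.0819, 0.1717]
tool_rot: [-1.57, -0.003, 0.044]
force: [7.9, 2.4, -4.7]
grip_width: 0.041
[ 0.39642821 -1.72362054  0.00756464] 0.04111409916304249
```

View pics/wrist6.png

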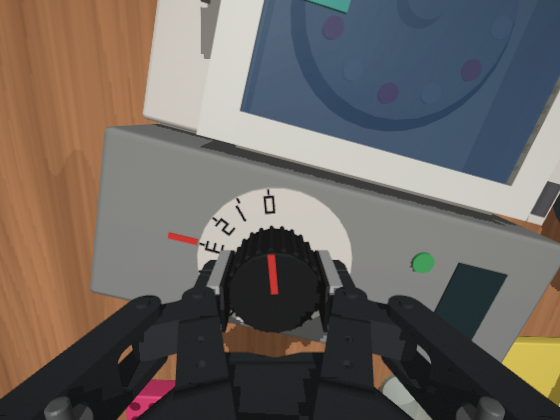

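The 3 now stands at the index mark, around (185, 240), as expected. Turn 1.2 rad more.

```bash
python3 -m crank '[{"hand":0.7,"dx":0,"dy":0,"dz":0,"yaw":0.1},{"hand":0.7,"dx":0,"dy":0,"dz":0,"yaw":0.2},{"hand":0.7,"dx":0,"dy":0,"dz":0,"yaw":0.3},{"hand":0.7,"dx":0,"dy":0,"dz":0,"yaw":0.4},{"hand":0.7,"dx":0,"dy":0,"dz":0,"yaw":0.5},{"hand":0.7,"dx":0,"dy":0,"dz":0,"yaw":0.6},{"hand":0.7,"dx":0,"dy":0,"dz":0,"yaw":0.7},{"hand":0.7,"dx":0,"dy":0,"dz":0,"yaw":0.8},{"hand":0.7,"dx":0,"dy":0,"dz":0,"yaw":0.8}]'
python3 -m crank '[{"hand":0.7,"dx":0,"dy":0,"dz":0,"yaw":0.1},{"hand":0.7,"dx":0,"dy":0,"dz":0,"yaw":0.2},{"hand":0.7,"dx":0,"dy":0,"dz":0,"yaw":0.3},{"hand":0.7,"dx":0,"dy":0,"dz":0,"yaw":0.4},{"hand":0.7,"dx":0,"dy":0,"dz":0,"yaw":0.4},{"hand":0.7,"dx":0,"dy":0,"dz":0,"yaw":0.4}]'
python3 - <<'E'
from h import *
f=bot.grab_frame('wrist'); print(bot.observe()['qpos'])
cv2.imwrite('pics/wrist7.png',f[:,:,::-1])
E
```

```text
clock: 18.03
position: [0.5012, -0.082, 0.1718]
tool_rot: [-1.568, -0.002, -0.759]
force: [12.8, -0.4, -8.9]
grip_width: 0.0413
clock: 18.53
position: [0.5014, -0.0824, 0.1718]
tool_rot: [-1.567, -0.002, -1.153]
force: [14.3, -1.2, -10.3]
grip_width: 0.041
[ 0.22147272  0.42212554 -0.22703478  1.95806755  0.13271856  0.77131269
 -1.23327922]
```

View pics/wrist7.png

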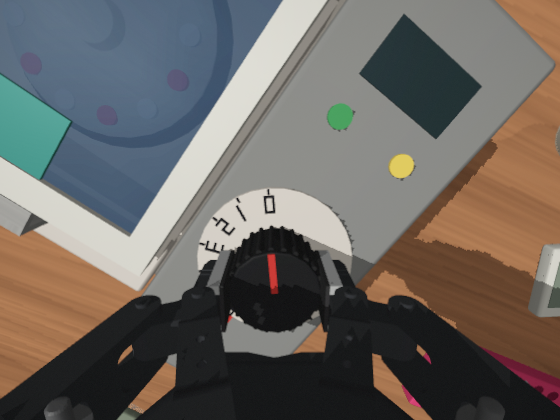

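No slip: the 0 is still at (269, 203). Opening, then rising straight up.

```bash
python3 -m crank '[{"hand":0.3,"dx":0,"dy":0,"dz":0,"yaw":0},{"hand":0.0,"dx":0,"dy":0,"dz":0,"yaw":0},{"hand":0.0,"dx":0,"dy":0,"dz":0,"yaw":0},{"hand":0.0,"dx":0,"dy":0,"dz":0,"yaw":0},{"hand":0.0,"dx":0,"dy":0,"dz":0,"yaw":0},{"hand":0.0,"dx":0,"dy":0,"dz":0,"yaw":0},{"hand":0.0,"dx":0,"dy":-10,"dz":0,"yaw":0},{"hand":0.0,"dx":0,"dy":-40,"dz":0,"yaw":0},{"hand":0.0,"dx":0,"dy":-80,"dz":0,"yaw":0},{"hand":0.0,"dx":0,"dy":-100,"dz":0,"yaw":0},{"hand":0.0,"dx":0,"dy":-100,"dz":0,"yaw":0},{"hand":0.0,"dx":0,"dy":-100,"dz":0,"yaw":0}]'
python3 - <<'E'
from h import *
c=bot.camera_info('wrist'); im=bot.grab_frame('wrist')[:,:,::-1].copy()
cv2.imwrite('pics/wrist8.png',im)
k=np.array([.4999,-.0818]);N=600;g=np.linspace(-.06,.06,N)
X,Y=np.meshgrid(k[1]+g[::-1],k[0]+g[::-1])
P=np.stack([Y.ravel(),X.ravel(),np.full(X.size,.169)],1)
m=proj(P,c).astype(np.float32).reshape(N,N,2)
o=cv2.remap(im,m[:,:,0],m[:,:,1],cv2.INTER_CUBIC)
cv2.imwrite('pics/rect8.png',o)
cv2.imwrite('pics/scene8.png',bot.grab_frame('scene')[:,:,::-1])
E
```

```text
clock: 19.58
position: [0.4999, -0.0824, 0.2731]
tool_rot: [-1.569, -0.001, -1.152]
force: [-0.0, -1.2, 0.2]
grip_width: 0.0855
```

View pics/rect8.png

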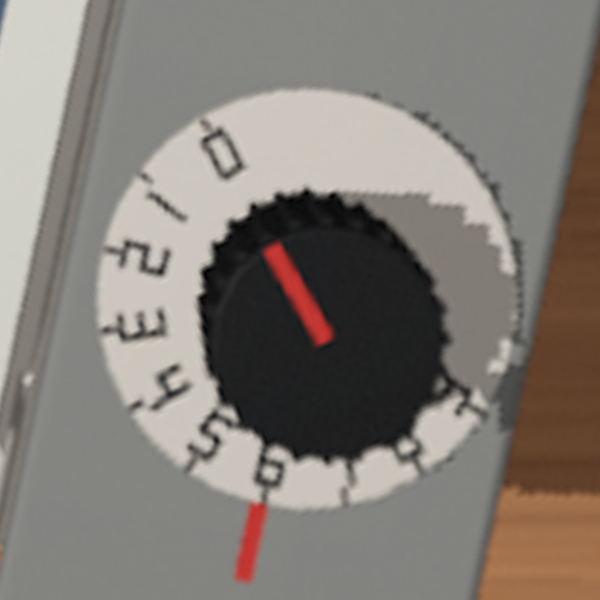

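View pics/scene8.png

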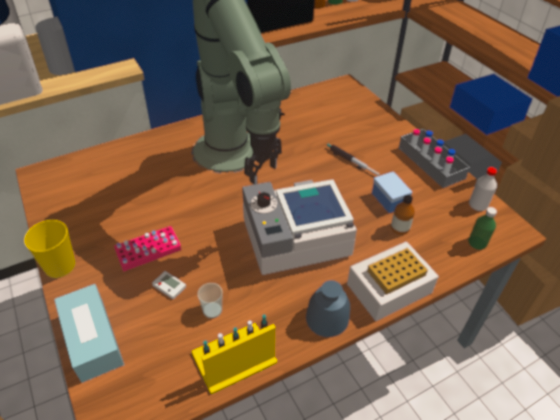

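The 6's tick at (266, 492) lines up with the index at (258, 505), about 0.03 rad off. The lid is shut and the bystanders have not moved.

```bash
python3 - <<'E'
from workcell import bot
s=bot.observe();print(s['clock'],s['force'],abs(s['qd']).max());print(bot.job_done())
E
```

```text
19.6833 [ 0.13346401  0.27524168 -0.40951762] 0.016058179405958155
the job is handed in; nothing more can be done
None
```

The lid is latched, the timer stands at 6, and I handed the job in at 19.7 s; no verdict was reported.

- **Lid:** I swung it down with closed fingers on the teal pad. The tongue rode over at about 12–14 N, the force dropped to about 3 N, and the lid met its stop. I pressed to about 20 N there, the highest reading. After I let go the tool force was zero and the lid stayed level in the wrist and scene pictures.
- **Timer:** The sleeve started between 1 and 2 (about 0.66 rad). I gripped it at 30 N and turned it about 1.74 rad clockwise without slip, then opened and rose 100 mm. The rectified wrist picture shows the 6 at the index, within about 0.03 rad.
- **Sideways force:** While turning, the reading reached about 18 N, from a 1–2 mm centring error on the sleeve. It went back to zero on release.
- **Last checks:** The robot was clear of everything, and the bystanders looked unmoved in the scene picture. I judged this by eye and did not measure their positions.
- **Commands:** During the lid descent I repeated one hand-typed 1.5 mm row three times with a shell loop instead of typing each call. All other moves were typed singly.

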